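# Close and lock the filter hatch with its quarter-turn fasteners

### The arm

A 7-joint arm with a two-finger parallel gripper is mounted at the origin on a cart in front of the work surface, level with it; the furniture and walls round the work are solid. World frame = base frame: x ahead of the robot, y to its left, z up, the work surface at z = 0. Lengths are in mm, angles in rad, forces in N, time in s.
With the tool pointing down it reaches from about 350 to 900 mm from the base axis. Payload 7.2 kg.
Tool frame: the origin (TCP) lies midway between the tips of the shut fingers; the grasp point (between the pads) lies 19 mm behind it (grip_depth is the z of the grasp point in the tool frame, in mm); z points along the fingers, x is the direction in which the jaws open and shut, and the axes are right-handed (so a half turn about z gives the same grasp; the last joint's range is limited). The gripper opens to 88 mm and grips with 3 to 60 N. Pads are 20 mm wide; open, the fingers measure 115 mm over their backs; the gripper's body (75 mm by 178 mm) begins 61 mm behind the grasp point.
Start: joints at [-1.282, 0.411, -0.013, 1.596, 0.006, 1.134, -0.082], TCP at [218.308, 585.637, 222.653] pointing down, gripper open.
Joint ranges: [-2.95, 2.95], [-0.29, 1.99], [-1.47, 1.44], [0.14, 2.54], [-1.03, 4.17], [0.13, 1.85], [-2.86, 2.86]. Speed limits (rad/s): [2.39, 2.39, 3.01, 3.01, 3.14, 3.14, 3.14].

### API

Orientations are given as a unit quaternion [x, y, z, w].
In Python, from rig import * gives the robot as it stands.
- The arm moves only by the tool arm_command, never from a script. Its argument "motion" is a list of rows, each a list of 2 entries, a list of its own where there are three numbers: the shift along the tool's x, y, z in m, then the turn about the tool's z in rad. A call has exactly 8 rows; each row is the pose to reach, as a shift and turn from the pose measured when the call began, along the tool's axes at that moment; what a row does not reach only later rows make up. A row lasts 1/8 s, in which the tool goes at most 62.5 mm and 10.7 degrees, less where a joint would pass 70% of its speed; a pose out of reach is approached as far as the arm can. A call with a gripper value outside its range is refused whole. "grip" is the closure, from 0 (fully open) to 1 (shut), set as the call begins (left out, the last holds). The fingers move at their own pace and stop on an object; "grip_force" is the grip in N (left out, the last holds). Time passes only in rows, so rows that repeat a pose let the fingers close, or fill a call up. It gives the time, the measured TCP pose, the force and the opening at its end, in the units of the state.
- state(): the state, without advancing time (a new reading comes with each control period).
- read_camera(name): name is "scene" or "side" or "wrist"; returns a dict with "image" (400x640x3 uint8, red, green, blue), "fx", "fy", "cx", "cy" (pixels), "pose" (4x4, takes a point from camera to world coordinates); the wrist camera has in their place "hand_eye" (4x4, takes a point from camera to tool coordinates, whose origin is the TCP and whose axes are the tool frame's). Camera axes: x right, y down, z forward; pixel columns grow to the right and rows downward; lengths in mm; the calibration is good to about 2 mm. The wrist camera is an equidistant fisheye: a pixel r from the principal point sees the ray r / f radians off the axis. A picture is of the moment at which its call begins: read the wrist's pose just before it. There is no depth.
- sign_off(): hands the job in, once; it reports no verdict.
The state is a dict: "t": time; "joint_positions": joint angles; "joint_velocities": joint speeds; "effort": joint torques, N m; "tool_pos": TCP position; "tcp_rot": TCP orientation; "wrist_force": force on the tool from outside, world axes, zero at the start; "torque": the same for the moment, N m; "gripper_width": finger opening in mm.
Only numpy, scipy, OpenCV 4.12 (cv2) and the standard library are available. Lean on these libraries where they do the work, as an engineer would, in place of code of your own. Each camera call takes 0.05 s, during which the arm holds its last target. There are 200 camera calls.

### The job

The filter in the small white extraction unit has been changed and its hatch was left half open. Push the hatch down shut with your fingertips, then set a fingertip in the slot of each of its two quarter-turn fasteners and turn it clockwise a quarter turn to its stop, so that both lock and the hatch is drawn tight onto its seal. Do not lift the hatch further open and do not pick up or shift anything else; let go of everything at the end.

Things in the scene. Friction and masses are not known exactly. Their poses are not given: they have to be found in the camera images.
- filter_unit: white sheet-metal filter unit fixed to the bench, 280 deep (x) x 310 wide (y) x 110 mm high; origin at the centre of its underside, x axis from its louvred front to its back, y to its left, z up. On top an aluminium hatch in front and, behind it, a fixed deck 80 mm deep at 110 mm height, with a black hose spigot (72 mm across, 42 high) on its left end
- hatch (a joint): hatch hinge, rad: 0 = fully down, seal squeezed; about 0.028 = shut but unlocked, resting on the free seal; larger = front edge up; starts 0.30 to 0.55. Hinge line along the unit's y at its x = +55, z = 114 mm. It stays where it is left; about 2 N down at the front edge moves it, 7 to 12 N over the last 5 mm, where the springy seal pushes back. Only a locked fastener keeps it below 0.02
- hatch_push (a point): point on the hatch's upper face midway between the fasteners, 17 mm from its front edge, 168 mm from the hinge line: a good place to push; x axis along the hatch to the hinge, z out of its upper face. Hatch: plate 185 (hinge to front edge) x 270 x 10 mm, upper face 124 mm above the bench when fully down. 68 mm clear between the two heads
- fastener_left (a joint): turn of the left fastener, rad: 0 = slot parallel to the hatch's front edge, cam tongue free; grows CLOCKWISE seen from above to a stop at 1.571 = slot pointing from front edge to hinge, tongue under its keeper. Starts within 0.2 of 0, stays where left. Hatch shut, the tongue meets a ramp at about 0.5 and pulls the hatch down
- fastener_left_slot (a point): on the left fastener's axis, on its slot floor; y axis along the slot, z out of the hatch. Round grey head 82 mm across, standing 29 mm above the hatch's upper face; a slot 34 mm wide, 20 mm deep runs right across, open at both ends, between two cheeks. Axis 75 mm left of the hatch's middle, 137 mm from its hinge line. Hatch shut: slot floor 133 mm, cheek tops 153 mm above the bench
- fastener_right (a joint): turn of the right fastener, rad: 0 = slot parallel to the hatch's front edge, cam tongue free; grows CLOCKWISE seen from above to a stop at 1.571 = slot pointing from front edge to hinge, tongue under its keeper. Starts within 0.2 of 0, stays where left. Takes up to about 0.25 N m on the ramp. Turned with the hatch open, its tongue keeps the hatch from shutting
- fastener_right_slot (a point): on the right fastener's axis, on its slot floor; y axis along the slot, z out of the hatch. Round grey head 82 mm across, standing 29 mm above the hatch's upper face; a slot 34 mm wide, 20 mm deep runs right across, open at both ends, between two cheeks. Axis 75 mm right of the hatch's middle, 137 mm from its hinge line. Hatch shut: slot floor 133 mm, cheek tops 153 mm above the bench
- bottle_left_0: tall clear wash bottle, 70 mm across, 253 mm high, left on the bench; origin at the centre of its underside. Leave it alone
- ring_plate: black round ring plate, 148 mm across, 24 mm high with its knob, lying on the bench left of the unit; origin at the centre of its underside. Leave it alone
- magnifier: black standing loupe, 40 mm across and high, left of the unit; origin at the centre of its underside. Leave it alone
- dropper: brown dropper bottle, 30 mm across, 92 mm high, standing on the unit's rear deck; origin at the centre of its underside. Leave it alone
- knob_weight: brass knob weight, 36 mm across, 46 mm high, standing on the unit's rear deck; origin at the centre of its underside. Leave it alone

How it is judged (in metres and radians):
On the way, in this order (a step that is already met when the one before it is completed fails the run):
1. the hatch is pushed down onto its seal with both fasteners still open (value of joint hatch below 0.04 rad and value of joint each of fastener_left, fastener_right below 0.5 rad), for 0.2 s.
2. one fastener is turned home and has drawn the hatch down (value of joint any of fastener_left, fastener_right above 1.4 rad and value of joint hatch below 0.016 rad), for 0.2 s.
At the end, for the whole second after the job is handed in: both fasteners are turned to within 10 degrees of their stops and at rest, the hatch is drawn down to within 0.016 rad (3 mm at its front edge) of fully shut, and every loose thing stands within 20 mm of where it was (value of joint hatch below 0.016 rad and value of joint each of fastener_left, fastener_right above 1.4 rad and velocity of joint each of fastener_left, fastener_right below 0.05 rad/s and distance of each of bottle_left_0, ring_plate, magnifier, dropper, knob_weight from where it was at the start of the episode below 0.02 m); the robot touches nothing.
It fails at once if the hatch is lifted further open instead of pushed shut (value of joint hatch above 0.65 rad).
It fails at once if something that stands about is picked up, shifted or knocked over (distance of any of bottle_left_0, ring_plate, magnifier, dropper, knob_weight from where it was at the start of the episode above 0.03 m or angle between any of bottle_left_0, ring_plate, magnifier, dropper, knob_weight's own z axis and vertical above 0.5 rad).
It also fails if it takes over 64 s, if anything falls off the work surface, if the arm or the gripper's body presses on something with over 40 N, if the wrist force passes 120 N, or if a joint passes its speed limit or range.

## Working session

There is one attempt and no reset: what is moved stays moved. The work goes in short steps, Python scripts to look and compute and a tool call to move; the robot and the scene stay as the last step left them, time stands still between calls to the robot, and variables do not carry over. Pictures are saved under pics/ and viewed, about 8 in all and at most 12, crops included, and the job is handed in when it is done.

Besides the shell and the picture viewer there is one more tool, called after "Request:" as a command line: name --argument value ..., lists and objects as JSON in quotes. arm_command: Moves the arm, as the interface text tells. Its arguments: {"type":"object","properties":{"motion":{"type":"array"},"grip":{"type":"number"},"grip_force":{"type":"number"}},"required":["motion"]}

```bash
mkdir -p pics; ls; python3 - <<'E'
from rig import *
import cv2
s=state(); print({k:(v if isinstance(v,(int,float)) else [round(float(x),4) for x in v]) for k,v in s.items()})
for n in ("scene","side","wrist"):
    c=read_camera(n); cv2.imwrite(f"pics/{n}0.png",c["image"][:,:,::-1]); print(n,c["fx"],c["fy"],c["cx"],c["cy"]); print(c.get("pose",c.get("hand_eye")))
a=cv2.imread("pics/scene0.png");b=cv2.imread("pics/side0.png")
E
```

```text
pics
{'t': 0.0, 'joint_positions': [-1.2822, 0.4119, -0.0127, 1.597, 0.0056, 1.1343, -0.0822], 'joint_velocities': [-0.0011, -0.0016, 0.0016, -0.0002, -0.0018, -0.0002, -0.0002], 'effort': [0.0009, -58.795, 0.6425, -29.1083, -0.0538, 0.0179, 0.0001], 'tool_pos': [218.1615, 585.1658, 221.799], 'tcp_rot': [0.8213, 0.5704, -0.0006, 0.0005], 'wrist_force': [0.6171, -0.0497, -0.1058], 'torque': [-0.0121, -0.0121, -0.0431], 'gripper_width': 87.77656457419069}
scene 431.2434718872617 431.2434718872617 319.2991531466486 195.42070736939897
[[-5.71527178e-01 -4.13886756e-01  7.08557999e-01 -1.81075733e+02]
 [-8.20342900e-01  3.09075899e-01 -4.81154460e-01  8.16940523e+02]
 [-1.98547423e-02 -8.56253375e-01 -5.16174338e-01  6.52271954e+02]
 [ 0.00000000e+00  0.00000000e+00  0.00000000e+00  1.00000000e+00]]
side 474.32750119601417 474.32750119601417 305.83561246212645 204.56469353934804
[[-2.41024129e-01 -5.77357166e-01  7.80106449e-01 -1.68518565e+02]
 [-9.70466683e-01  1.51732178e-01 -1.87541363e-01  4.53437145e+02]
 [-1.00889013e-02 -8.02269312e-01 -5.96877010e-01  6.83798185e+02]
 [ 0.00000000e+00  0.00000000e+00  0.00000000e+00  1.00000000e+00]]
wrist 309.70691628693146 309.70691628693146 321.19988123246026 202.53329850643206
[[ 9.99999866e-01  4.74111706e-04  2.09528470e-04  4.41791985e-01]
 [-5.15280321e-04  9.53156369e-01  3.02477554e-01 -8.47880626e+01]
 [-5.63052469e-05 -3.02477622e-01  9.53156485e-01 -1.62156442e+02]
 [ 0.00000000e+00  0.00000000e+00  0.00000000e+00  1.00000000e+00]]
```

View pics/scene0.png

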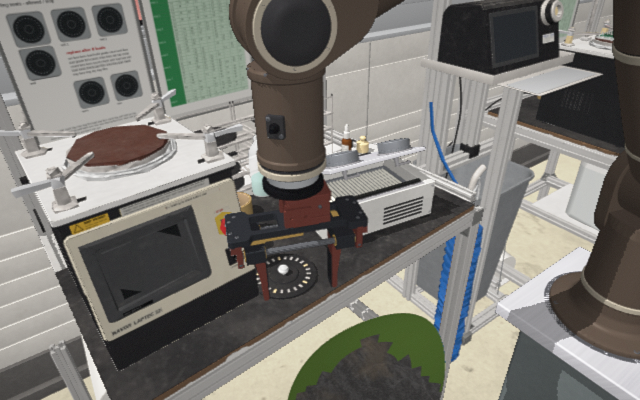

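View pics/side0.png

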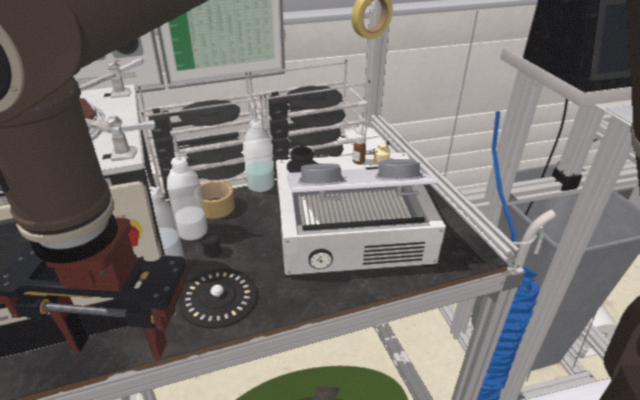

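The side view shows the unit (corners about 287–440 × 150–275 px), its hatch half open with two grey heads, and the dropper and weight behind. I'll enlarge it to get pixel positions.

```bash
python3 - <<'E'
import cv2
a=cv2.imread("pics/side0.png")[135:285,265:465]
a=cv2.resize(a,None,fx=4,fy=4,interpolation=cv2.INTER_CUBIC)
cv2.imwrite("pics/c1.png",a)
E
```

```text
(no output)
```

View pics/c1.png

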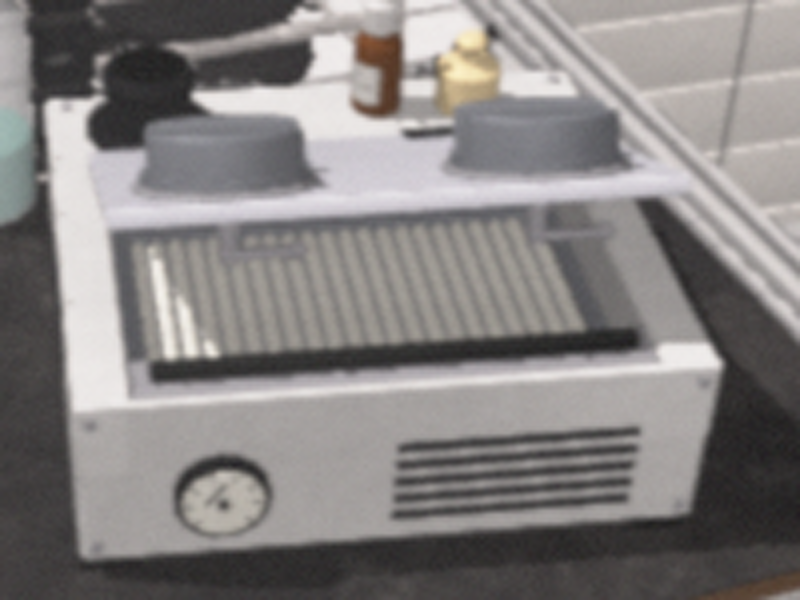

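```bash
cat > h.py <<'E'
import numpy as np, cv2
from scipy.optimize import least_squares
from scipy.spatial.transform import Rotation as R
def proj(P,c):
    T=np.linalg.inv(c["pose"]); p=P@T[:3,:3].T+T[:3,3]
    return np.c_[c["fx"]*p[:,0]/p[:,2]+c["cx"],c["fy"]*p[:,1]/p[:,2]+c["cy"]]
def hatch(d,y,h,q): # d from hinge, h above upper face
    hh=10+h; return [55-d*np.cos(q)+hh*np.sin(q), y, 114+d*np.sin(q)+hh*np.cos(q)]
def world(P,x,y,yaw):
    P=np.atleast_2d(np.array(P,float)); c,s=np.cos(yaw),np.sin(yaw)
    return np.c_[x+c*P[:,0]-s*P[:,1], y+s*P[:,0]+c*P[:,1], P[:,2]]
E
python3 - <<'E'
from h import *
from rig import *
c=read_camera("side")
uv=np.array([[84,558],[690,516],[72,412],[722,362],[47,102],[106,212],[690,182],[110,228],[690,194]])
uv=np.c_[265+uv[:,0]/4-.4,135+uv[:,1]/4-.4]
def mod(v):
    q=v[3]
    return world([[-140,155,0],[-140,-155,0],[-140,155,110],[-140,-155,110],[140,155,110],hatch(185,135,0,q),hatch(185,-135,0,q),hatch(185,135,-10,q),hatch(185,-135,-10,q)],*v[:3])
f=lambda v:(proj(mod(v),c)-uv).ravel()
r=least_squares(f,[600,0,0,.4],x_scale=[100,100,.1,.1],loss='soft_l1')
print(r.x); print(f(r.x).reshape(-1,2).round(1))
x=r.x
for q in (x[3],.028):
    print(world([hatch(168,0,0,q),hatch(137,75,-0+9,q),hatch(137,-75,9,q)],*x[:3]).round(0))
E
```

```text
[ 6.13219066e+02  1.63619731e+02 -1.47561523e-01  4.14770295e-01]
[[-0.3  3.6]
 [-0.7  2.6]
 [ 0.6 -1.8]
 [ 0.2 -0.6]
 [-0.1 -1.8]
 [ 0.3 -0.3]
 [ 0.2 -1.9]
 [-0.4  1.2]
 [ 0.1  0.4]]
[[520. 178. 191.]
 [562. 247. 187.]
 [540.  99. 187.]]
[[502. 180. 129.]
 [544. 250. 137.]
 [522. 101. 137.]]
```

```bash
python3 - <<'E'
from h import *
from rig import *
c=read_camera("side")
def bp(u,v,z=0):
    T=c["pose"]; d=T[:3,:3]@[(u-c["cx"])/c["fx"],(v-c["cy"])/c["fy"],1]; return (T[:3,3]+d*(z-T[2,3])/d[2]).round(0)
print("btlA",bp(260,185),"btlB",bp(190,232),"magn",bp(211,250),"ring",bp(217,298), "drop",bp(265+374/4,135+110/4,110),"wt",bp(265+470/4,135+112/4,110))
s=state(); Rt=R.from_quat(s["tcp_rot"]); p=np.array(s["tool_pos"])
print(Rt.as_matrix().round(3))
for q in ([420,280,320],[522,178,260],[522,178,195],[502,180,128]): print(q,(Rt.inv().apply(np.array(q)-p)).round(0))
E
```

```text
btlA [837. 332.   0.] btlB [691. 516.   0.] magn [618. 475.   0.] ring [478. 475.   0.] drop [708. 117. 110.] wt [692.  65. 110.]
[[ 0.349  0.937 -0.   ]
 [ 0.937 -0.349 -0.001]
 [-0.001  0.    -1.   ]]
[420, 280, 320] [-216.  296.  -98.]
[522, 178, 260] [-276.  427.  -38.]
[522, 178, 195] [-276.  427.   27.]
[502, 180, 128] [-281.  407.   94.]
```

Request:
arm_command --motion '[[[0,0,-0.05],0],[[-0.01,0.02,-0.09],0],[[-0.04,0.06,-0.1],-0.05],[[-0.07,0.105,-0.1],-0.1],[[-0.1,0.15,-0.1],-0.15],[[-0.13,0.195,-0.1],-0.2],[[-0.16,0.24,-0.1],-0.207],[[-0.19,0.285,-0.1],-0.207]]' --grip 1 --grip_force 20

```text
t: 1.25
tool_pos: [419.8, 306.3, 322.6]
tcp_rot: [0.758, 0.652, -0.0, 0.0]
wrist_force: [0.9, -0.2, -0.5]
gripper_width: 11.0
```

```bash
cat >> h.py <<'E'
def to(tgt,yaw=None):
    """shift in tool axes (m) and turn to reach world tgt (mm) / tool-x yaw (rad)"""
    from rig import state
    s=state(); Rt=R.from_quat(s["tcp_rot"]); p=np.array(s["tool_pos"]); M=Rt.as_matrix()
    y=np.arctan2(M[1,0],M[0,0])
    return (Rt.inv().apply(np.array(tgt)-p)/1000).round(4), None if yaw is None else round(-(yaw-y),3)
E
python3 - <<'E'
from h import *; from rig import *
s=state(); print(s["t"],s["tool_pos"],s["wrist_force"],s["gripper_width"])
print(to([512,178,270],1.4232))
E
```

```text
1.25 [419.76910229 306.2787185  322.56379029] [ 0.88485719 -0.16720477 -0.48568282] 10.962552308032077
(array([-0.1131,  0.1103,  0.0526]), np.float64(-0.002))
```

Request:
arm_command --motion '[[[-0.03,0.03,0],0],[[-0.06,0.06,0.01],0],[[-0.09,0.085,0.02],0],[[-0.105,0.1,0.03],0],[[-0.113,0.11,0.04],0],[[-0.113,0.11,0.04],0],[[-0.113,0.11,0.04],0],[[-0.113,0.11,0.04],0]]'

```text
t: 2.25
tool_pos: [511.4, 179.2, 283.0]
tcp_rot: [0.757, 0.653, 0.0, 0.0]
wrist_force: [0.3, 0.5, -0.1]
gripper_width: 0.5
```

```bash
python3 - <<'E'
from h import *; from rig import *
s=state(); print(s["t"],s["tool_pos"],s["tcp_rot"],s["gripper_width"])
c=read_camera("wrist"); cv2.imwrite("pics/w1.png",c["image"][:,:,::-1])
E
```

```text
2.25 [511.41219015 179.23135461 283.01282733] [7.57460670e-01 6.52880741e-01 2.58100521e-04 7.06649974e-05] 0.4683199732652016
```

View pics/w1.png

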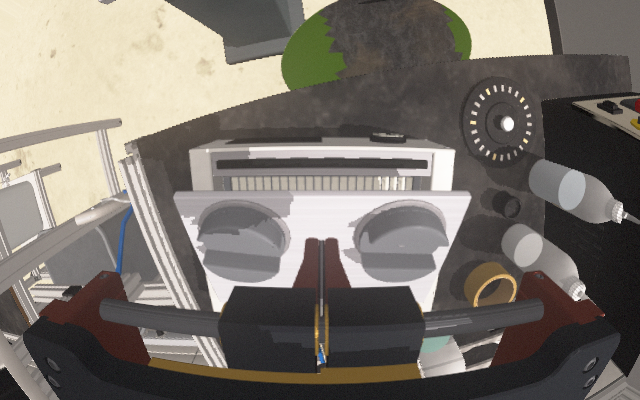

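The wrist view (up = toward the robot) shows the fingertips at (322,240), midway between the heads (243 and 400). The hatch front corners are at (176,194) and (470,193). I'll refit with both cameras.

```bash
cat >> h.py <<'E'
def wproj(P,c,s):
    T=np.eye(4); T[:3,:3]=R.from_quat(s["tcp_rot"]).as_matrix(); T[:3,3]=s["tool_pos"]
    T=np.linalg.inv(T@c["hand_eye"]); p=P@T[:3,:3].T+T[:3,3]
    rr=np.hypot(p[:,0],p[:,1]); k=np.arctan2(rr,p[:,2])/rr
    return np.c_[c["fx"]*k*p[:,0]+c["cx"],c["fy"]*k*p[:,1]+c["cy"]]
E
python3 - <<'E'
from h import *; from rig import *
cs=read_camera("side"); s=state(); cw=read_camera("wrist")
uv=np.array([[72,412],[722,362],[47,102],[106,212],[690,182],[110,228],[690,194]])
uv=np.c_[265+uv[:,0]/4-.4,135+uv[:,1]/4-.4]
uw=np.array([[192,150],[453,150],[176,194],[470,193]])
def res(v):
    q=v[3]
    A=world([[-140,155,110],[-140,-155,110],[140,155,110],hatch(185,135,0,q),hatch(185,-135,0,q),hatch(185,135,-10,q),hatch(185,-135,-10,q)],*v[:3])
    B=world([[-140,-155,110],[-140,155,110],hatch(185,-135,0,q),hatch(185,135,0,q)],*v[:3])
    return np.r_[(proj(A,cs)-uv).ravel(),(wproj(B,cw,s)-uw).ravel()]
r=least_squares(res,[613,163,-.147,.41],x_scale=[100,100,.1,.1],loss='soft_l1')
print(r.x,"\n",r.fun.shape,res(r.x).reshape(-1,2).round(1)); x=r.x
for q in (x[3],.2,.028): print(q,world([hatch(168,0,0,q),hatch(137,75,9,q),hatch(137,-75,9,q)],*x[:3]).round(0))
a=x[3]
for q in (a,a/2,.02,-.02): p=world(hatch(168,0,0,q),*x[:3])[0]; print(p.round(0),to(p,np.pi/2+x[2]))
E
```

```text
[ 6.08503415e+02  1.65793388e+02 -1.47063206e-01  4.06917763e-01] 
 (22,) [[-0.   0. ]
 [ 0.3  1. ]
 [-0.6 -0.6]
 [-0.2  2.2]
 [ 0.3  0.4]
 [-0.9  3.6]
 [ 0.2  2.7]
 [-4.4  0. ]
 [ 2.5 -0.2]
 [-3.3  1. ]
 [ 0.6  1.7]]
0.4069177627515594 [[514. 180. 190.]
 [557. 249. 186.]
 [535. 101. 186.]]
0.2 [[502. 182. 157.]
 [545. 251. 160.]
 [523. 103. 160.]]
0.028 [[497. 182. 129.]
 [539. 252. 137.]
 [517. 104. 137.]]
[514. 180. 190.] (array([0.0014, 0.0025, 0.0932]), np.float64(-0.002))
[502. 182. 158.] (array([ 0.0014, -0.0097,  0.1252]), np.float64(-0.002))
[497. 182. 127.] (array([ 0.0014, -0.015 ,  0.1555]), np.float64(-0.002))
[497. 182. 121.] (array([ 0.0014, -0.0154,  0.1623]), np.float64(-0.002))
```

Request:
arm_command --motion '[[[0,0.002,0.045],0],[[0,0.002,0.085],0],[[0,0,0.1],0],[[0,-0.006,0.115],0],[[0,-0.01,0.126],0],[[0,-0.013,0.136],0],[[0,-0.015,0.144],0],[[0,-0.015,0.15],0]]'

```text
t: 3.4
tool_pos: [496.3, 181.3, 132.6]
tcp_rot: [0.758, 0.653, -0.0, -0.0]
wrist_force: [-1.5, 0.7, 1.4]
gripper_width: 0.2
```

Request:
arm_command --motion '[[[0,0,0.002],0],[[0,0,0.004],0],[[0,0,0.006],0],[[0,0,0.007],0],[[0,0,0.008],0],[[0,0,0.008],0],[[0,0,0.008],0],[[0,0,0.008],0]]'

```text
t: 4.4
tool_pos: [495.7, 181.3, 125.2]
tcp_rot: [0.758, 0.653, -0.0, -0.001]
wrist_force: [-4.8, -0.3, 9.0]
gripper_width: 0.2
```

Request:
arm_command --motion '[[[0,0,-0.02],0],[[0,0,-0.06],0],[[0,0.01,-0.11],0],[[0,0.03,-0.15],0],[[0,0.05,-0.16],0],[[0,0.06,-0.16],0],[[0,0.06,-0.16],0],[[0,0.06,-0.16],0]]' --grip 0.5

```text
t: 5.4
tool_pos: [554.3, 172.4, 284.0]
tcp_rot: [0.757, 0.653, -0.001, -0.001]
wrist_force: [-0.4, -0.3, 0.1]
gripper_width: 44.2
```

```bash
python3 - <<'E'
from h import *; from rig import *
s=state(); print(s["t"],s["tool_pos"],s["tcp_rot"],s["gripper_width"])
c=read_camera("wrist"); im=c["image"][:,:,::-1]; cv2.imwrite("pics/w2.png",im)
cv2.imwrite("pics/w2c.png",cv2.resize(im[100:320,170:490],None,fx=2.5,fy=2.5,interpolation=cv2.INTER_CUBIC))
E
```

```text
5.4 [554.26229962 172.40989768 283.96216169] [ 0.75749201  0.65284219 -0.0013395  -0.00106452] 44.237454079990776
```

View pics/w2c.png

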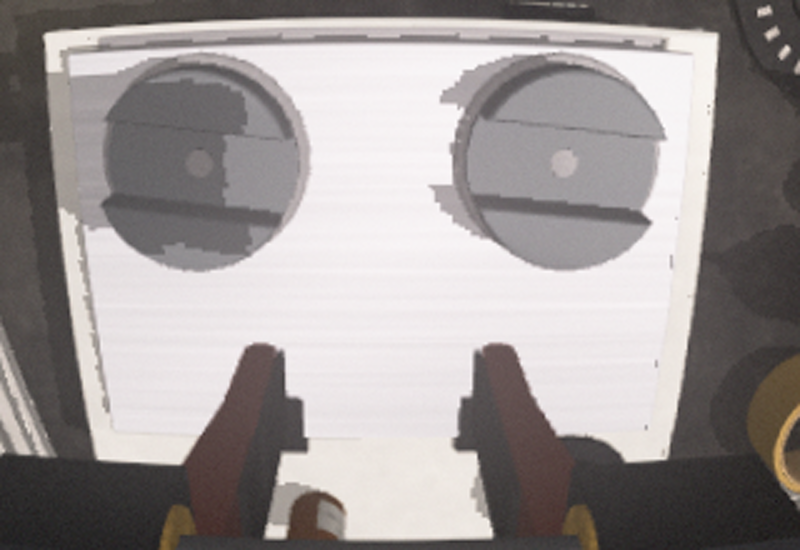

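The hatch lies flat. The slot centre dots are at crop (200,163) and (565,163), and both slots slope about 0.1 clockwise. Next I back-project these.

```bash
cat >> h.py <<'E'
def wback(uv,z,c,s):
    T=np.eye(4); T[:3,:3]=R.from_quat(s["tcp_rot"]).as_matrix(); T[:3,3]=s["tool_pos"]; T=T@c["hand_eye"]
    a=np.array([uv[0]-c["cx"],uv[1]-c["cy"]])/c["fx"]; r=np.hypot(*a); d=np.r_[a/r*np.sin(r),np.cos(r)]
    d=T[:3,:3]@d; return T[:3,3]+d*(z-T[2,3])/d[2]
E
python3 - <<'E'
from h import *; from rig import *
s=state(); c=read_camera("wrist")
f=lambda u,v,z: wback((170+u/2.5-.3,100+v/2.5-.3),z,c,s)
for n,ctr,top,bot,edg in (("R",(200,163),((108,120),(292,140)),((105,210),(278,222)),((113,197),(280,213))),("L",(565,163),((487,119),(662,138)),((485,207),(645,222)),((480,195),(648,211)))):
    p=f(*ctr,137); 
    o=[]
    for l,z in ((top,157),(bot,137),(edg,157)):
        A,B=(f(*q,z) for q in l); o+=[np.arctan2((B-A)[1],(B-A)[0]).round(3)]
        # distance of line from axis
        d=(B-A)[:2]/np.linalg.norm((B-A)[:2]); w=(p-A)[:2]; o+=[(d[0]*w[1]-d[1]*w[0]).round(1)]
    print(n,p.round(1),o,to([p[0],p[1],200]),)
E
```

```text
R [516.3 104.3 137. ] [np.float64(1.292), np.float64(-17.3), np.float64(1.346), np.float64(22.9), np.float64(1.317), np.float64(12.7)] (array([-0.0732, -0.0275,  0.0846]), None)
L [538.4 253.4 137. ] [np.float64(1.346), np.float64(-17.3), np.float64(1.34), np.float64(21.7), np.float64(1.341), np.float64(12.5)] (array([ 0.0776, -0.0276,  0.0845]), None)
```

Request:
arm_command --motion '[[[0.02,-0.007,0.02],0.02],[[0.045,-0.016,0.05],0.05],[[0.07,-0.025,0.08],0.08],[[0.078,-0.028,0.1],0.085],[[0.078,-0.028,0.11],0.085],[[0.078,-0.028,0.115],0.085],[[0.078,-0.028,0.115],0.085],[[0.078,-0.028,0.115],0.085]]'

```text
t: 6.5
tool_pos: [538.6, 253.5, 170.4]
tcp_rot: [0.785, 0.62, -0.0, -0.001]
wrist_force: [-0.6, 0.8, 0.1]
gripper_width: 43.7
```

```bash
python3 - <<'E'
from h import *; from rig import *
s=state(); print(s["t"],s["tool_pos"],s["wrist_force"],to([538.4,253.4,142],1.335))
c=read_camera("wrist"); im=c["image"][:,:,::-1]; cv2.imwrite("pics/w3.png",cv2.resize(im[120:340,150:470],None,fx=2.5,fy=2.5))
E
```

```text
6.5 [538.58515228 253.53217572 170.38842695] [-0.60646412  0.8124472   0.11025079] (array([-0.0002, -0.0001,  0.0284]), np.float64(0.002))
```

View pics/w3.png

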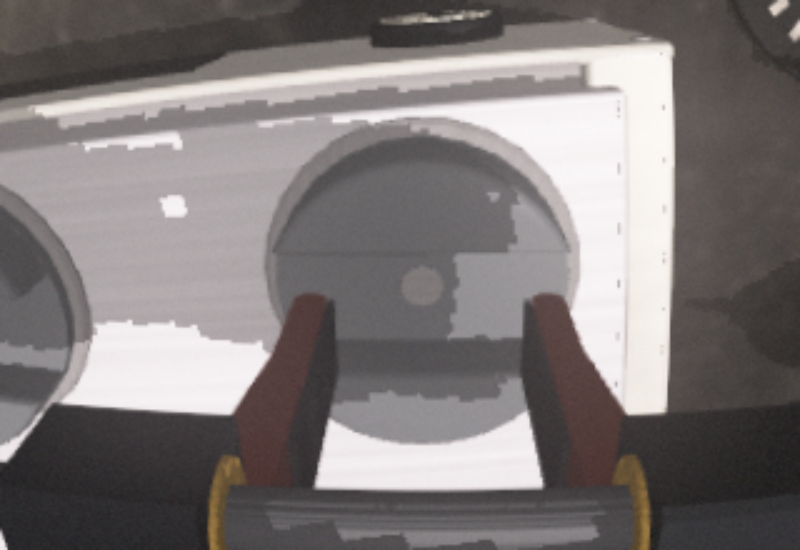

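The slot is horizontal in the image and its dot (422,287) is centred between the fingers (312 and 547). Inserting now.

Request:
arm_command --motion '[[[0,0,0.008],0],[[0,0,0.015],0],[[0,0,0.021],0],[[0,0,0.026],0],[[0,0,0.028],0],[[0,0,0.028],0],[[0,0,0.028],0],[[0,0,0.028],0]]'

```text
t: 7.55
tool_pos: [538.6, 253.7, 142.6]
tcp_rot: [0.785, 0.62, -0.0, -0.001]
wrist_force: [-0.5, 0.7, -0.5]
gripper_width: 44.2
```

Request:
arm_command --motion '[[[0,0,0],0.13],[[0,0,0],0.28],[[0,0,0],0.43],[[0,0,0],0.58],[[0,0,0],0.73],[[0,0,0],0.88],[[0,0,0],1.03],[[0,0,0],1.18]]'

```text
t: 8.55
tool_pos: [539.8, 252.0, 142.3]
tcp_rot: [0.997, 0.076, 0.001, 0.001]
wrist_force: [6.2, -4.1, -7.0]
gripper_width: 43.7
```

```bash
python3 - <<'E'
from h import *; from rig import *
s=state(); print(s["t"],s["tool_pos"],s["torque"],s["wrist_force"],s["joint_positions"],to([538.4,253.4,142],-.147))
E
```

```text
8.55 [539.83992899 252.04377237 142.30963027] [-0.91752529 -1.28850668  0.3880476 ] [ 6.18361143 -4.11607563 -6.970796  ] [-0.89435001  0.47460021  0.51230273  1.78428098 -0.2765015   0.9540554
 -0.11602132] (array([-0.0012, -0.0016,  0.0003]), np.float64(0.299))
```

Request:
arm_command --motion '[[[0,-0.001,0],0.1],[[-0.001,-0.001,0],0.2],[[-0.001,-0.001,0],0.3],[[-0.001,-0.001,0],0.38],[[-0.001,-0.001,0],0.44],[[-0.001,-0.001,0],0.48],[[-0.001,-0.001,0],0.48],[[-0.001,-0.001,0],0.48]]'

```text
t: 9.55
tool_pos: [538.8, 252.1, 142.2]
tcp_rot: [0.987, -0.163, 0.001, 0.001]
wrist_force: [1.9, -5.4, -2.8]
gripper_width: 43.9
```

```bash
python3 - <<'E'
from h import *; from rig import *
s=state(); print(s["t"],s["tool_pos"],s["torque"],s["wrist_force"],to([538.4,253.4,142],-.147))
E
```

```text
9.55 [538.83220341 252.12064654 142.23219025] [-1.25836147 -0.28870106  0.15954938] [ 1.89452683 -5.3823788  -2.81805994] (array([-0.0008, -0.0011,  0.0002]), np.float64(-0.181))
```

Request:
arm_command --motion '[[[0,0,0],0.03],[[0,0,0],0.06],[[0,0,0],0.08],[[0,0,0],0.09],[[0,0,0],0.09],[[0,0,0],0.09],[[0,0,0],0.09],[[0,0,0],0.09]]'

```text
t: 10.55
tool_pos: [538.7, 251.8, 142.2]
tcp_rot: [0.979, -0.206, 0.001, 0.002]
wrist_force: [0.8, -6.1, -2.3]
gripper_width: 44.3
```

```bash
python3 - <<'E'
from h import *; from rig import *
s=state(); print(s["t"],s["tool_pos"],s["torque"],s["wrist_force"],to([538.4,253.4,142],-.147))
E
```

```text
10.55 [538.68763846 251.76570278 142.20419354] [-1.55607799 -0.10125089  1.87461493] [ 0.81056297 -6.13879235 -2.28720546] (array([-0.0009, -0.0014,  0.0002]), np.float64(-0.268))
```

The torque rose to 1.9 N·m, so the left fastener is at its stop. I'll relieve it, rise and look.

Request:
arm_command --motion '[[[0,0,0],-0.13],[[0,0,0],-0.26],[[0,0,-0.01],-0.26],[[0,0,-0.03],-0.26],[[0,0,-0.06],-0.26],[[0,-0.01,-0.1],-0.26],[[0,-0.03,-0.14],-0.26],[[0,-0.03,-0.14],-0.26]]'

```text
t: 11.55
tool_pos: [552.0, 282.6, 286.1]
tcp_rot: [0.997, -0.078, 0.003, -0.001]
wrist_force: [0.0, -0.6, -0.6]
gripper_width: 43.7
```

```bash
python3 - <<'E'
from h import *; from rig import *
s=state(); print(s["t"],s["tool_pos"],s["wrist_force"],s["joint_positions"][6],to([538.4,195,284],1.335))
E
```

```text
11.55 [552.00623234 282.64466755 286.09373303] [ 0.02030939 -0.59495863 -0.56218516] -0.48701183695485467 (array([0.0001, 0.0887, 0.0019]), np.float64(-1.491))
```

Request:
arm_command --motion '[[[0.002,0.015,0],-0.18],[[0.004,0.03,0],-0.36],[[0.006,0.045,0],-0.54],[[0.008,0.06,0],-0.72],[[0.01,0.075,0],-0.9],[[0.012,0.09,0],-1.08],[[0.015,0.11,0],-1.26],[[0.015,0.11,0],-1.44]]'

```text
t: 12.55
tool_pos: [549.5, 169.8, 285.9]
tcp_rot: [0.801, 0.599, 0.003, 0.001]
wrist_force: [0.2, -0.3, 0.4]
gripper_width: 43.7
```

Request:
arm_command --motion '[[[0,0,0],0],[[0,0,0],0],[[0,0,0],0],[[0,0,0],0],[[0,0,0],0],[[0,0,0],0],[[0,0,0],0],[[0,0,0],0]]'

```text
t: 13.55
tool_pos: [549.5, 169.8, 285.9]
tcp_rot: [0.801, 0.599, 0.003, 0.001]
wrist_force: [0.1, 0.2, -0.1]
gripper_width: 44.3
```

```bash
python3 - <<'E'
from h import *; from rig import *
s=state(); print(s["t"],s["tool_pos"],s["tcp_rot"],to([516.3,104.3,165],1.33))
c=read_camera("wrist"); im=c["image"][:,:,::-1]
cv2.imwrite("pics/w4c.png",cv2.resize(im[100:320,170:490],None,fx=2.5,fy=2.5,interpolation=cv2.INTER_CUBIC))
E
```

```text
13.55 [549.49658342 169.75592429 285.89684868] [0.80070313 0.59905381 0.00282789 0.00101606] (array([-0.0726, -0.014 ,  0.1206]), np.float64(-0.045))
```

View pics/w4c.png

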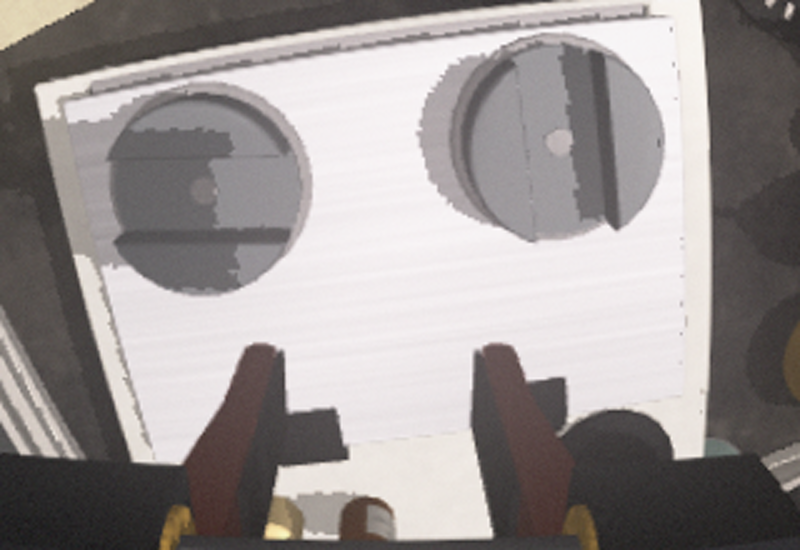

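The left slot now runs from the front edge to the hinge. The right slot (dot at (203,190)) is still across, about level in the image. Moving to it.

Request:
arm_command --motion '[[[-0.02,-0.004,0.02],0],[[-0.045,-0.009,0.05],-0.01],[[-0.065,-0.013,0.08],-0.02],[[-0.073,-0.014,0.1],-0.02],[[-0.073,-0.014,0.11],-0.02],[[-0.073,-0.014,0.118],-0.02],[[-0.073,-0.014,0.118],-0.02],[[-0.073,-0.014,0.118],-0.02]]'

```text
t: 14.6
tool_pos: [516.6, 104.3, 168.1]
tcp_rot: [0.795, 0.607, 0.003, 0.001]
wrist_force: [0.6, 0.2, 0.1]
gripper_width: 43.7
```

```bash
python3 - <<'E'
from h import *; from rig import *
print(state()["tool_pos"],to([516.3,104.3,141],1.31))
E
```

```text
[516.5993426  104.26684998 168.07803775] (array([-0.0001, -0.0005,  0.0271]), np.float64(-0.005))
```

Request:
arm_command --motion '[[[0,0,0.008],0],[[0,0,0.015],0],[[0,0,0.021],0],[[0,0,0.026],0],[[0,0,0.027],0],[[0,0,0.027],0],[[0,0,0.027],0],[[0,0,0.027],0]]'

```text
t: 15.6
tool_pos: [516.9, 104.4, 141.3]
tcp_rot: [0.795, 0.607, 0.003, 0.001]
wrist_force: [-0.2, -0.4, 0.2]
gripper_width: 43.7
```

Request:
arm_command --motion '[[[0,0,0],0.13],[[0,0,0],0.28],[[0,0,0],0.43],[[0,0,0],0.58],[[0,0,0],0.73],[[0,0,0],0.88],[[0,0,0],1.03],[[0,0,0],1.18]]'

```text
t: 16.6
tool_pos: [517.6, 103.7, 141.6]
tcp_rot: [0.998, 0.06, 0.004, -0.001]
wrist_force: [1.6, -2.5, -1.5]
gripper_width: 44.1
```

```bash
python3 - <<'E'
from h import *; from rig import *
s=state(); print(s["t"],s["torque"],s["joint_positions"][6],to([516.3,104.3,141],-.147))
E
```

```text
16.6 [-0.53507426 -0.43078194  0.07439833] 0.1289968106708893 (array([-0.0012, -0.0008,  0.0006]), np.float64(0.267))
```

Request:
arm_command --motion '[[[0,0,0],0.1],[[-0.001,-0.001,0],0.2],[[-0.001,-0.001,0],0.3],[[-0.001,-0.001,0],0.4],[[-0.001,-0.001,0],0.47],[[-0.001,-0.001,0],0.52],[[-0.001,-0.001,0],0.53],[[-0.001,-0.001,0],0.53]]'

```text
t: 17.6
tool_pos: [517.2, 103.2, 141.6]
tcp_rot: [0.979, -0.202, 0.005, -0.0]
wrist_force: [2.8, -4.9, -2.7]
gripper_width: 44.4
```

```bash
python3 - <<'E'
from h import *; from rig import *
s=state(); print(s["t"],s["torque"],s["joint_positions"][6],to([516.3,104.3,141],-.147))
E
```

```text
17.6 [-1.2336636  -0.61182388  1.57550489] -0.32436268177047894 (array([-0.0013, -0.0006,  0.0006]), np.float64(-0.26))
```

The right fastener is at its stop too (1.6 N·m). Relieve and withdraw.

Request:
arm_command --motion '[[[0,0,0],-0.13],[[0,0,0],-0.26],[[0,0,-0.01],-0.26],[[0,0,-0.03],-0.26],[[0,0,-0.06],-0.26],[[0,-0.02,-0.1],-0.26],[[0,-0.05,-0.14],-0.26],[[0,-0.07,-0.14],-0.26]]'

```text
t: 18.6
tool_pos: [545.4, 169.4, 285.4]
tcp_rot: [0.997, -0.075, 0.007, -0.002]
wrist_force: [-0.9, -0.2, -0.2]
gripper_width: 44.1
```

Request:
arm_command --motion '[[[0.005,0,0],-0.18],[[0.01,0,0],-0.36],[[0.015,0,0],-0.54],[[0.02,0,0],-0.72],[[0.025,0,0],-0.9],[[0.03,0,0],-1.08],[[0.03,0,0],-1.26],[[0.03,0,0],-1.44]]'

```text
t: 19.6
tool_pos: [574.7, 164.7, 284.9]
tcp_rot: [0.798, 0.603, 0.006, 0.004]
wrist_force: [-0.4, 0.2, -0.4]
gripper_width: 43.8
```

```bash
python3 - <<'E'
from h import *; from rig import *
s=state(); print(s["t"],s["tool_pos"],s["wrist_force"])
c=read_camera("wrist"); im=c["image"][:,:,::-1]
cv2.imwrite("pics/w5c.png",cv2.resize(im[60:320,110:490],None,fx=2.1,fy=2.1,interpolation=cv2.INTER_CUBIC))
b=read_camera("side")["image"][:,:,::-1]; cv2.imwrite("pics/side1.png",b)
E
```

```text
19.6 [574.67316362 164.67200105 284.90676912] [-0.36479736  0.21291064 -0.36673911]
```

View pics/w5c.png

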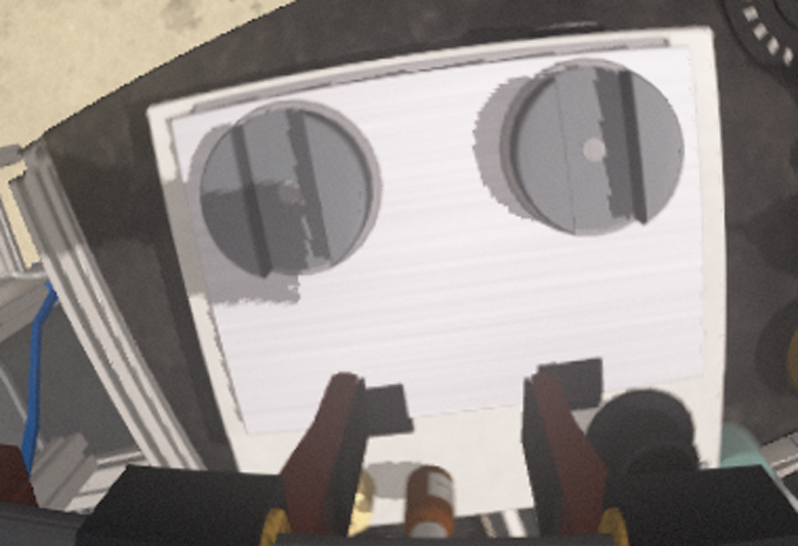

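View pics/side1.png

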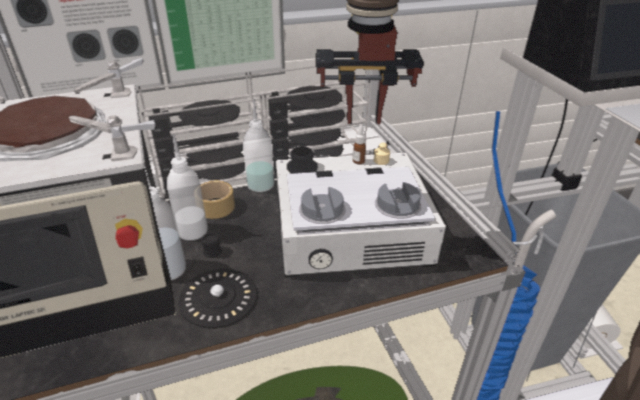

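Both slots now run from the front edge to the hinge, the hatch is flat, and the loose things look unmoved. I'll check the slot angles numerically.

```bash
python3 - <<'E'
from h import *; from rig import *
s=state(); c=read_camera("wrist")
f=lambda p,z: wback((110+p[0]/2.1-.3,60+p[1]/2.1-.3),z,c,s)
for n,A,B in (("R",(292,112),(326,255)),("R",(238,128),(267,272)),("L",(553,80),(575,232)),("L",(630,75),(645,220))):
    d=f(B,153)-f(A,153); print(n,"turn",round(1.5708+(-.147-np.arctan2(d[1],d[0])),3))
E
```

```text
R turn 1.508
R turn 1.561
L turn 1.526
L turn 1.546
```

Both measure about 1.54 rad, within reading error of the stop. Handing in.

```bash
python3 -c "
from rig import *
print(sign_off())"
```

```text
the job is handed in; nothing more can be done
None
```

The hatch is shut and both fasteners are turned to their stops. I handed the job in at about 20 s of the 64 s allowed; no verdict is reported.

- **Hatch:** I pushed it down with shut fingertips to about 0.007 rad, with a 9 N push. Both fasteners were still open at about 0.1 rad.
- **Fasteners:** I turned the left one and then the right one with the two fingertips in the slot. Torque rose sharply at each stop, to 1.9 N·m on the left and 1.6 N·m on the right. I then eased off and withdrew.
- **Last checks:** The slots measured about 1.54 rad left and 1.51 to 1.56 rad right from the wrist image. The hatch looked flat and the loose things looked unmoved in the pictures. The gripper was clear of everything, with the wrist force near zero.
- **Not measured:** I did not take the final hatch angle or the loose things' positions as numbers.
- **Disagreement:** In the first pose fit, the unit's bottom edge was off by 3 px. I left it out, and the later close-up positions agreed to about 1 to 2 mm.

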